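# Pin the leaf jig shut and hold it

### The arm

A 6-joint arm with a two-finger parallel gripper is mounted at the origin on the work surface; the furniture and walls round the work are solid. World frame = base frame: x ahead of the robot, y to its left, z up, the work surface at z = 0. Lengths are in mm, angles in rad, forces in N, time in s.
With the tool pointing down it reaches from about 275 to 750 mm from the base axis. Payload 10.2 kg.
Tool frame: the origin (TCP) lies midway between the tips of the shut fingers; the grasp point (between the pads) lies 19 mm behind it (ctrl.grasp_offset is the distance from the TCP to the grasp point, in mm); z points along the fingers, y is the line along which they close (so a half turn about z gives the same grasp; the last joint's range is limited). The gripper opens to 85 mm and grips with 20 to 120 N. Pads are 22 mm wide; open, the fingers measure 114 mm over their backs; the gripper's body (76 mm by 85 mm) begins 54 mm behind the grasp point. The pads swing forward as they close: fully open they stand 13 mm farther back than shut.
Start: joints at [1.012, 0.313, 1.498, -0, 1.331, -0.223], TCP at [173.013, 495.679, 231.294] pointing down, gripper open.
Joint ranges: [-2.94, 2.94], [-0.97, 2.17], [0.19, 2.56], [-1.23, 4.37], [0.02, 3.11], [-2.88, 2.88]. Speed limits (rad/s): [2.39, 2.39, 3.01, 3.14, 3.14, 3.14].

### API

Orientations are given as a unit quaternion [w, x, y, z].
In Python, from rig import ctrl, viewer, models gives the robot as it stands. The module is installed in compiled form; this text tells all that it offers.
- The arm moves only by the shell command python3 -m pendant 'ROWS' [OPENING] [FORCE]. ROWS is text: rows parted by semicolons, each of 4 numbers parted by spaces: the shift along the tool's x, y, z in m, then the turn about the tool's z in rad. In form: x y z yaw; .... A call has 1 to 10 rows; each row shifts and turns the commanded pose from where the row before left it, along the tool's axes as they then stand; what a row does not reach is not made up. A row lasts 1/8 s, in which the tool goes at most 62.5 mm and 10.7 degrees, less where a joint would pass 70% of its speed; a pose out of reach is approached as far as the arm can. A call is refused whole if a number of a shift passes 0.0625 or a number of a turn 0.188, either way. A call with a gripper value outside its range is refused whole. OPENING is the opening, from 0 (shut) to 1 (fully open), set as the call begins (- or left out, the last holds). The fingers move at their own pace and stop on an object; FORCE is the grip in N (left out, the last holds). Time passes only in rows, so rows that do not move let the fingers close. It gives the time, the measured TCP pose, the force, the opening and the grip force at its end, in the units of the state.
- ctrl.sense(): the state, without advancing time (a new reading comes with each control period).
- viewer.capture(name): name is "scene" or "top" or "wrist"; returns a dict with "color" (420x560x3 uint8, red, green, blue), "vertical_fov" (degrees; the focal length in pixels is half the picture's height over the tangent of half this angle, whatever the lens; pixels are square), "cx", "cy" (the principal point, pixels), "pose" (4x4, takes a point from camera to world coordinates). Camera axes: x right, y down, z forward; pixel columns grow to the right and rows downward; lengths in mm; the calibration is good to about 2 mm. The wrist camera is an equidistant fisheye: a pixel r from the principal point sees the ray r / f radians off the axis. A picture is of the moment at which its call begins. There is no depth.
- ctrl.finish_job(): hands the job in; it is judged then, once.
Trained networks look in the newest picture that a camera, given by its name, has taken for a name from the list of things; names that differ only in an ending like _2 or _b are one class to them, and where a whole thing is asked for, a point or a joint stands for the part that bears it (a point fixed in the world has none). Each returns a list of dicts, best first, with "p" (0 to 1); they miss things now and then, are a little off and sometimes report something else, mostly with a low value. They report only what shows in the picture. A call takes as long as a camera call.
- models.boxes_of(camera, query): "at" ([x, y, z] in mm, in world coordinates, good to about 4 mm: the middle of the surface that is visible of it).
The state is a dict: "time_s": time; "joints": joint angles; "dq": joint speeds; "tau": joint torques, N m; "eef_pos": TCP position; "ee_rot": TCP orientation; "force": force on the tool from outside, world axes, zero at the start; "wrist_torque": the same for the moment, N m; "grip_width": opening from 0.0 (shut) to 1.0 (fully open); "grip_force": force on a finger pad.
Only numpy, scipy, OpenCV 4.12 (cv2) and the standard library are available. Lean on these libraries where they do the work, as an engineer would, in place of code of your own. Each camera call takes 0.05 s, during which the arm holds its last target. There are 200 camera calls.

### The job

The drill jig on the bench has been loaded with its plate: close it up. Swing the hinged leaf down onto the body, take the locating pin out of its stand and push it through the hole in the leaf into the hole in the body until its collar sits down on the leaf, then keep pressing so that the leaf is squeezed fully shut against the springy pad under the plate. Finish still holding the pin like that, gripper on the pin and pushing down, and leave the small tin, the short post and the ring beside the jig where they are.

Things in the scene. Friction and masses are not known exactly. Their poses are not given: they have to be found in the camera images.
- jig: Fixed aluminium jig body, 150 (x) x 90 (y) x 40 mm high, held by four screwed ears. Origin at the centre of its underside on the bench. Its +x side, away from the robot, carries the hinge; the pin hole is near its -x end. In its middle is a square recess, 66 mm wide, with the plate in it on a spring pad.
- jig_hole (a point): Mouth of the pin hole in the top face of the jig body, 40 mm above the bench and 50 mm from the body's centre towards -x. Round, 13.5 mm wide, 38 mm deep, z up along the hole. With the leaf shut the hole in the leaf lies right above it.
- leaf_hinge (a point): Centre of the hinge axis, at the jig's +x end, 45 mm above the bench. The axis lies along the jig's y and runs through the middle of the leaf's thickness. The leaf is an aluminium flap 10 mm thick and 86 mm wide that reaches 144 mm from the axis (plus a thumb lip to 157 mm); when shut its upper face is 50 mm above the bench.
- leaf (a joint): Angle of the leaf: 0 = fully shut, flat on the jig body; 1.57 = upright. Starts 1.0 to 1.5 open. The stiff hinge holds it anywhere (about 2 N at the free end move it). Lowered gently it stops at 0.05 to 0.08 on the sprung plate; pressing it fully shut takes about 5 N down at the pin hole, and it springs back when let go. Close it by pushing its outer face towards the robot and down.
- leaf_hole (a point): Centre of the pin hole in the leaf, on the leaf's outer face (the one away from the recess), 119 mm from the hinge axis on the mid-line. 14.5 mm wide, right through. z is normal to the outer face. That face carries four flat drill bushings 2.5 mm high, 23 mm to each side of its mid-line.
- pin_head (a point): Centre of the locating pin's grip head, to be grasped: a dark steel cylinder 18 mm in diameter, 40 mm high. Below it a collar 24 mm in diameter, 4 mm thick, then the shank, 12 mm in diameter, 42 mm long, chamfered. Pin 86 mm long, 0.1 kg; z points from tip to head. Starts upright in its stand, collar on the stand's top, head's centre 70 mm above the bench.
- pin_tip (a point): The lower end of the pin's shank, on its axis, 66 mm below the head's centre and 42 mm below the collar's underside.
- pin: The same pin as a whole: its origin is the pin's tip, z up towards the head.
- pin_stand: Fixed black plastic block 50 x 50 x 46 mm high with a hole 14 mm wide in its middle, in which the pin stands. Origin at the centre of its underside.
- plate: Aluminium adapter plate 62 x 62 x 10 mm, already lying in the jig's recess on the spring pad. Origin at the centre of its underside.
- short_tin: Bystander: small tin, 34 mm in diameter, 31 mm high. Origin at the centre of its underside.
- short_post: Bystander: lying steel post, 13 mm thick, 50 mm long. Origin at the centre of its underside.
- ring: Bystander: flat centering ring, 55 mm in diameter, 8 mm high. Origin at the centre of its underside.

How it is judged (in metres and radians):
On the way, in this order (a step that is already met when the one before it is completed fails the run):
1. the leaf is swung down onto the jig, with the pin not yet in the jig (value of joint leaf below 0.13 rad and horizontal distance between pin_tip and jig_hole above 0.03 m), for 0.2 s.
2. the pin's tip has gone through the leaf into the hole of the jig body (horizontal distance between pin_tip and jig_hole below 0.003 m and z of pin_tip in the frame of jig below 0.034 m and value of joint leaf below 0.13 rad), for 0.1 s.
At the end, for the whole second after the job is handed in: Leaf pressed to within 0.02 rad of shut; pin upright within 0.08 rad, its tip within 3 mm of the hole's axis and at most 12 mm above the bench (8 mm when home); plate still in its recess; fingers bear on the pin with over 2 N (value of joint leaf below 0.02 rad and horizontal distance between pin_tip and jig_hole below 0.003 m and z of pin_tip in the frame of jig below 0.012 m and angle between pin_head's own z axis and vertical below 0.08 rad and contact force between the fingers and pin above 2 N and horizontal distance between plate and jig below 0.02 m and height (world z) of plate below 0.033 m); the arm keeps its last pose, push and grip.
It fails at once if the small tin, the short post or the ring was moved by more than 20 mm (distance of any of short_tin, short_post, ring from where it was at the start of the episode above 0.02 m).
It fails at once if the plate came out of the jig's recess (horizontal distance between plate and jig above 0.03 m or height (world z) of plate above 0.045 m).
It also fails if it takes over 58 s, if anything falls off the work surface, if the arm or the gripper's body presses on something with over 40 N, if the wrist force passes 120 N, or if a joint passes its speed limit or range.

## Working session

There is one attempt and no reset: what is moved stays moved. The work goes in short steps, Python scripts to look and compute and a shell command to move; the robot and the scene stay as the last step left them, time stands still between calls to the robot, and variables do not carry over. Pictures are saved under pics/ and viewed, at most 10 in all, crops included, and the job is handed in when it is done.

```bash
mkdir -p pics; cat > h.py <<'E'
import numpy as np, cv2
from rig import ctrl, viewer, models
def snap(c,fn=None):
    d=viewer.capture(c)
    if fn: cv2.imwrite('pics/'+fn,d['color'][:,:,::-1])
    return d
def proj(d,P):
    P=np.atleast_2d(P); T=np.linalg.inv(np.array(d['pose'])); p=P@T[:3,:3].T+T[:3,3]
    f=210/np.tan(np.radians(d['vertical_fov'])/2)
    return np.c_[d['cx']+f*p[:,0]/p[:,2], d['cy']+f*p[:,1]/p[:,2]]
def ray(d,u,v,z):
    f=210/np.tan(np.radians(d['vertical_fov'])/2); T=np.array(d['pose'])
    r=T[:3,:3]@np.array([(u-d['cx'])/f,(v-d['cy'])/f,1]); o=T[:3,3]
    return o+r*(z-o[2])/r[2]
E
python3 - <<'E'
from h import *
s=ctrl.sense(); print(s)
for c in('scene','top'):
    d=snap(c,c+'1.png'); print(c,d['vertical_fov'],d['cx'],d['cy'],np.round(d['pose'],3).tolist())
    for q in('jig','leaf','leaf_hole','leaf_hinge','jig_hole','pin_head','pin','pin_stand','plate','short_tin','short_post','ring'):
        print(q,[(np.round(b['at'],0).tolist(),round(b['p'],2)) for b in models.boxes_of(c,q)[:2]])
E
```

```text
{'time_s': 0.0, 'joints': array([ 1.01156246e+00,  3.13488448e-01,  1.49846888e+00,  2.15904387e-05,
        1.33101860e+00, -2.23402466e-01]), 'dq': array([ 3.04416642e-04,  2.87266532e-04, -9.96923153e-04,  2.83609049e-04,
       -7.68799192e-05,  2.09536550e-04]), 'tau': array([-2.37495202e-03, -4.12262893e+01, -2.59735715e+01, -3.71856750e-04,
        4.25237522e-03, -6.06643584e-05]), 'eef_pos': array([172.87586974, 495.43324016, 230.7034443 ]), 'ee_rot': array([-2.73486265e-04,  1.67130222e-01,  9.85934587e-01, -6.35352461e-04]), 'force': array([-0.29068704, -0.21900434, -0.55483392]), 'wrist_torque': array([-0.02886541,  0.00708559,  0.03173278]), 'grip_force': 0.0, 'grip_width': 0.9983611748659325}
scene 48.31438977428088 283.38386059316827 211.52034379675263 [[0.445, -0.58, 0.682, -48.597], [-0.896, -0.275, 0.349, -320.902], [-0.015, -0.767, -0.642, 619.828], [0.0, 0.0, 0.0, 1.0]]
jig [([601.0, 69.0, 45.0], 0.76)]
leaf [([610.0, 73.0, 132.0], 0.85)]
leaf_hole [([608.0, 71.0, 129.0], 0.89)]
leaf_hinge [([595.0, 72.0, 40.0], 0.79)]
jig_hole [([598.0, 68.0, 42.0], 0.9)]
pin_hea
[... 332 characters left out ...]
, -70.0, 5.0], 0.8), ([612.0, 71.0, 131.0], 0.34)]
top 47.64782408203268 285.0498555522619 204.78838777228796 [[-0.023, -0.997, 0.072, 466.533], [-1.0, 0.023, -0.001, -41.817], [-0.001, -0.072, -0.997, 1036.545], [0.0, 0.0, 0.0, 1.0]]
jig [([557.0, 83.0, 40.0], 0.88)]
leaf [([612.0, 70.0, 187.0], 0.75)]
leaf_hole [([611.0, 68.0, 187.0], 0.57)]
leaf_hinge [([557.0, 86.0, 35.0], 0.65)]
jig_hole [([560.0, 84.0, 39.0], 0.63)]
pin_head [([482.0, -248.0, 84.0], 0.49), ([615.0, -71.0, 9.0], 0.24)]
pin [([477.0, -244.0, 88.0], 0.55)]
pin_stand [([478.0, -243.0, 47.0], 0.65)]
plate [([569.0, 92.0, 41.0], 0.83)]
short_tin [([452.0, -66.0, 33.0], 0.49)]
short_post []
ring [([617.0, -73.0, 10.0], 0.66)]
```

View pics/scene1.png

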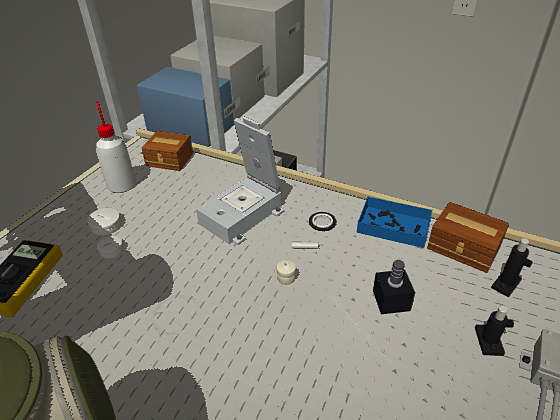

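View pics/top1.png

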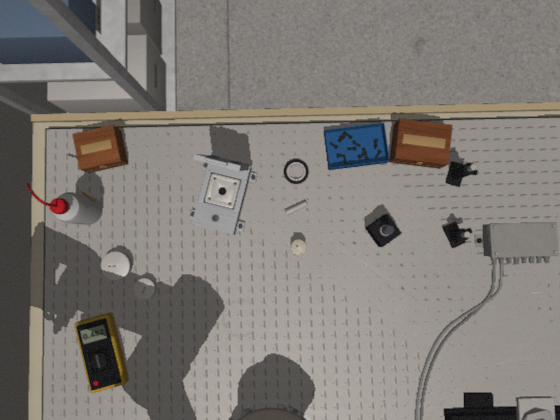

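The scene view shows the jig around pixel (240,200) with its leaf upright, the pin in its stand at (397,285) and the bystanders at (287,272), (305,245) and (322,221). In the top view the jig is at (222,195), with its hole near (214,218), and the pin is at (386,230). I'll zoom in on the jig.

```bash
python3 - <<'E'
import cv2,numpy as np
t=cv2.imread('pics/top1.png')[145:245,180:265]; s=cv2.imread('pics/scene1.png')[110:250,190:300]
t=cv2.resize(t,None,fx=4.6,fy=4.6,interpolation=cv2.INTER_CUBIC); s=cv2.resize(s,None,fx=3.6,fy=3.6,interpolation=cv2.INTER_CUBIC)
o=np.zeros((510,t.shape[1]+s.shape[1],3),np.uint8);o[:t.shape[0],:t.shape[1]]=t;o[:s.shape[0],t.shape[1]:]=s
print(t.shape,s.shape);cv2.imwrite('pics/z1.png',o)
E
```

```text
(460, 391, 3) (504, 396, 3)
```

View pics/z1.png

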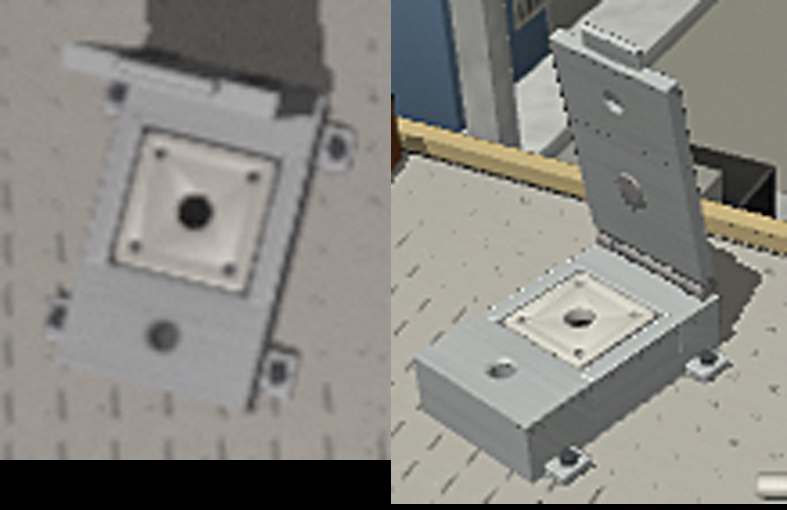

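```bash
cat > fit.py <<'E'
from h import *
from scipy.optimize import least_squares
def top(a,b): return ((a+.5)/4.6-.5+180,(b+.5)/4.6-.5+145)
def sc(a,b): return ((a-391+.5)/3.6-.5+190,(b+.5)/3.6-.5+110)
D={'top':viewer.capture('top'),'scene':viewer.capture('scene')}
hx=70
O=[('top',(-50,0,40),top(163,337)),('top',(-75,45,40),top(60,362)),('top',(-75,-45,40),top(247,408)),
('scene',(-50,0,40),sc(501,369)),('scene',(-75,45,40),sc(415,360)),('scene',(-75,-45,40),sc(533,430)),
('scene',(-75,-45,0),sc(533,480)),('scene',('L',119,0),sc(613,102)),('scene',('L',144,-43),sc(678,85)),('scene',('L',144,43),sc(556,30))]
def f(p,show=False):
    c,s=np.cos(p[2]),np.sin(p[2]); r=[]
    for cam,P,uv in O:
        if P[0]=='L':
            a=p[3]; P=(p[4]-P[1]*np.cos(a)-5*np.sin(a),P[2],45+P[1]*np.sin(a)-5*np.cos(a))
        w=[p[0]+c*P[0]-s*P[1],p[1]+s*P[0]+c*P[1],P[2]]
        e=proj(D[cam],w)[0]-uv; r.append(e)
    r=np.array(r)
    if show: print(np.round(r,1).tolist())
    return np.r_[r.ravel(),(p[4]-72)/4]
q=least_squares(f,[565,88,-.2,1.4,72],loss='soft_l1').x
f(q,True);print('jig x,y,yaw,leaf,hx',q.round(3))
c,s=np.cos(q[2]),np.sin(q[2])
print('hole',q[0]-50*c,q[1]-50*s,'hinge',q[0]+q[4]*c,q[1]+q[4]*s)
E
python3 fit.py
```

```text
[[0.8, -0.5], [-0.5, 0.6], [0.5, 0.7], [0.9, -0.3], [-0.4, -1.2], [-1.4, -0.6], [0.6, 1.1], [2.1, -1.5], [-1.0, -0.0], [-0.4, 0.3]]
jig x,y,yaw,leaf,hx [ 5.63719e+02  9.01830e+01 -2.61000e-01  1.42900e+00  7.11650e+01]
hole 515.4126300774401 103.08466243848478 hinge 632.4749467955934 71.82012824211424
```

```bash
cat > go.py <<'E'
import sys; from h import *
from scipy.spatial.transform import Rotation as R
# usage: go.py x y z [x y z ...]: legs in tool axes (m) from current measured pose
s=ctrl.sense(); q=s['ee_rot']; M=R.from_quat([q[1],q[2],q[3],q[0]]).as_matrix()
p=np.array(s['eef_pos']); print('t',round(s['time_s'],2),'at',p.round(1),'tx',M[:,0].round(3),'tz',M[:,2].round(3),'F',np.round(s['force'],1),'grip',s['grip_width'],s['grip_force'],'q6',s['joints'].round(2))
a=np.array(sys.argv[1:],float).reshape(-1,3)
for t in a:
    d=M.T@(t-p)/1000; n=int(np.ceil(np.linalg.norm(d)/.058)); print(t,'shift',d.round(4),'n',n,'row',(d/max(n,1)).round(4)); p=t
E
python3 go.py 173 495 270 652 67 270 652 67 155
```

```text
t 1.4 at [173.  495.7 231.3] tx [-0.944  0.33   0.   ] tz [ 0.  0. -1.] F [-0.8  0.1 -0.2] grip 1.0026286119632728 0.0 q6 [ 1.01  0.31  1.5   0.    1.33 -0.22]
[173. 495. 270.] shift [-0.0002 -0.0006 -0.0387] n 1 row [-0.0002 -0.0006 -0.0387]
[652.  67. 270.] shift [-0.5933 -0.2463 -0.    ] n 12 row [-0.0494 -0.0205 -0.    ]
[652.  67. 155.] shift [-0.    -0.     0.115] n 2 row [-0.     -0.      0.0575]
```

```bash
python3 -m pendant '0 0 -0.039 0; -0.049 -0.0205 0 0; -0.049 -0.0205 0 0; -0.049 -0.0205 0 0; -0.049 -0.0205 0 0; -0.049 -0.0205 0 0; -0.049 -0.0205 0 0; -0.049 -0.0205 0 0; -0.049 -0.0205 0 0' 0 && python3 -m pendant '-0.049 -0.0205 0 0; -0.049 -0.0205 0 0; -0.049 -0.0205 0 0; -0.049 -0.0205 0 0; 0 0 0 0; 0 0 0 0' && python3 go.py 652 67 155; python3 -c "
from h import *
snap('scene','scene2.png')"
```

```text
time_s: 2.52
eef_pos: [490.3, 210.3, 270.4]
ee_rot: [0.0, 0.167, 0.986, 0.0]
force: [0.3, -0.4, -0.7]
grip_width: -0.002
grip_force: 0.0
time_s: 3.28
eef_pos: [646.8, 70.0, 270.2]
ee_rot: [-0.0, 0.167, 0.986, 0.0]
force: [-0.1, -0.2, 0.2]
grip_width: 0.001
grip_force: 0.0
t 3.27 at [646.8  70.  270.2] tx [-0.944  0.329  0.001] tz [-0.  0. -1.] F [-0.1 -0.2  0.2] grip 0.0009062995529168205 0.0 q6 [-0.07  0.59  0.99  0.    1.57 -1.31]
[652.  67. 155.] shift [-0.0059 -0.0012  0.1152] n 2 row [-0.003  -0.0006  0.0576]
```

View pics/scene2.png

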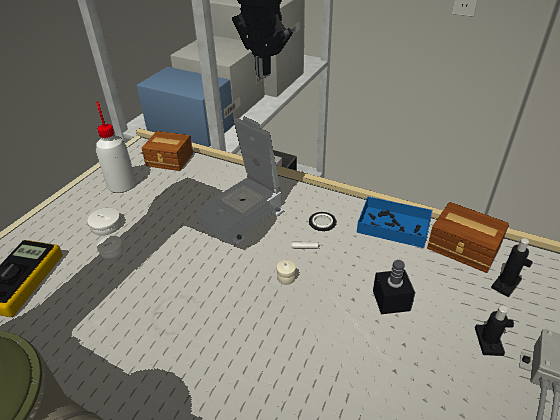

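The closed fingers (tip at 263,72) hang above and behind the leaf's free end (250,122), so the way down is clear.

```bash
python3 -m pendant '-0.008 -0.001 0 0; 0 0 0.0575 0; 0 0 0.0575 0; 0 0 0 0' && python3 - <<'E'
import numpy as np
# tool-x travel & height for tip tracking; hinge along jig x =0
for a in (1.43,1.3,1.1,.9,.7,.5,.3,.15,.07):
    r=108; print(a, 'tip dx from hinge', round(-r*np.cos(a)+5*np.sin(a)+11*np.sin(a),1),'z',round(45+r*np.sin(a)+5*np.cos(a),1))
E
```

```text
time_s: 3.82
eef_pos: [652.5, 66.6, 151.8]
ee_rot: [-0.004, 0.167, 0.986, -0.0]
force: [0.8, 0.9, 0.3]
grip_width: 0.004
grip_force: 0.0
1.43 tip dx from hinge 0.7 z 152.6
1.3 tip dx from hinge -13.5 z 150.4
1.1 tip dx from hinge -34.7 z 143.5
0.9 tip dx from hinge -54.6 z 132.7
0.7 tip dx from hinge -72.3 z 118.4
0.5 tip dx from hinge -87.1 z 101.2
0.3 tip dx from hinge -98.4 z 81.7
0.15 tip dx from hinge -104.4 z 66.1
0.07 tip dx from hinge -106.6 z 57.5
```

```bash
python3 -m pendant '0.019 -0.0015 0 0; 0.014 -0.001 0.002 0; 0.021 -0.0015 0.007 0; 0.020 -0.0015 0.011 0; 0 0 0 0'; python3 -m pendant '0.018 -0.0015 0.014 0; 0.015 -0.001 0.017 0; 0 0 0 0'; python3 -c "
from h import *
snap('scene','scene3.png')"
```

```text
time_s: 4.45
eef_pos: [583.2, 85.7, 138.0]
ee_rot: [0.001, 0.167, 0.986, 0.0]
force: [0.3, -0.1, -0.3]
grip_width: 0.002
grip_force: 0.0
time_s: 4.82
eef_pos: [551.4, 93.8, 105.4]
ee_rot: [0.0, 0.167, 0.986, 0.0]
force: [0.4, -0.1, 0.3]
grip_width: -0.001
grip_force: 0.0
```

View pics/scene3.png

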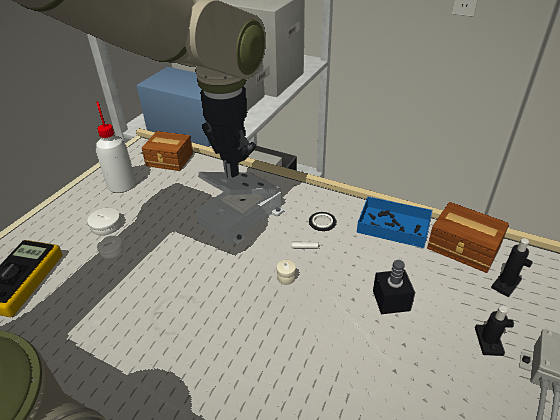

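The leaf has tipped well down, to about 0.5 rad (edge at 200–280,185). I'll continue the arc.

```bash
python3 -m pendant '0.011 -0.001 0.0195 0; 0.006 -0.0005 0.016 0; 0.001 0 0.010 0; 0 0 0.003 0; 0 0 0 0; 0 0 0 0'
```

```text
time_s: 5.62
eef_pos: [533.9, 98.2, 56.4]
ee_rot: [0.001, 0.167, 0.986, 0.0]
force: [1.1, -0.7, 1.3]
grip_width: 0.003
grip_force: 0.7
```

```bash
python3 -m pendant '0 0 -0.05 0; 0 0 -0.05 0; 0 0 -0.05 0; 0 0 0 0' && python3 go.py 476 -160 205
```

```text
time_s: 6.12
eef_pos: [534.8, 98.3, 209.9]
ee_rot: [0.004, 0.167, 0.986, 0.001]
force: [0.4, 0.2, -0.5]
grip_width: 0.0
grip_force: 0.0
t 6.12 at [534.8  98.3 209.9] tx [-0.944  0.329 -0.008] tz [ 0.008 -0.    -1.   ] F [ 0.4  0.2 -0.5] grip 0.00025163254503802633 0.0 q6 [-0.03  0.37  1.48  0.    1.29 -1.27]
[ 476. -160.  205.] shift [-0.0295 -0.2633  0.0045] n 5 row [-0.0059 -0.0527  0.0009]
```

```bash
python3 -m pendant '-0.006 -0.0525 0 0; -0.006 -0.0525 0 0; -0.006 -0.0525 0 0; -0.006 -0.0525 0 0; -0.006 -0.0525 0 0; 0 0 0 0' 1 && python3 - <<'E'
from h import *
t=snap('top','top4.png');s=snap('scene','scene4.png')
for c in('top','scene'):
    for q in('leaf_hole','jig','leaf','pin_head','pin_stand'): print(c,q,[(np.round(b['at'],0).tolist(),round(b['p'],2)) for b in models.boxes_of(c,q)[:2]])
def crop(im,x,y,w,h,k): return cv2.resize(im[y:y+h,x:x+w],None,fx=k,fy=k,interpolation=cv2.INTER_CUBIC)
A=crop(t['color'][:,:,::-1],180,150,80,100,5)[:300*2][:500]; 
B=crop(s['color'][:,:,::-1],190,160,100,90,4)
o=np.zeros((590,800,3),np.uint8); o[:300,:400]=crop(t['color'][:,:,::-1],185,165,80,75,5)[:300,:400]
o[:300,400:]=crop(s['color'][:,:,::-1],190,170,100,75,4)
o[300:590,:400]=crop(cv2.imread('pics/top1.png'),350,200,80,58,5)
o[300:590,400:]=crop(cv2.imread('pics/scene1.png'),360,255,80,58,5)
cv2.imwrite('pics/z4.png',o)
E
```

```text
time_s: 6.88
eef_pos: [474.1, -162.1, 205.0]
ee_rot: [-0.001, 0.169, 0.986, 0.0]
force: [-0.3, 0.1, 0.2]
grip_width: 1.002
grip_force: 0.0
top leaf_hole [([558.0, 91.0, 56.0], 0.7), ([616.0, -72.0, 10.0], 0.5)]
top jig [([560.0, 85.0, 56.0], 0.98)]
top leaf [([557.0, 92.0, 56.0], 0.61)]
top pin_head [([452.0, -72.0, 33.0], 0.49)]
top pin_stand []
scene leaf_hole [([548.0, 89.0, 54.0], 0.92), ([471.0, -251.0, 72.0], 0.65)]
scene jig [([541.0, 71.0, 51.0], 0.81)]
scene leaf [([548.0, 88.0, 54.0], 0.65)]
scene pin_head [([479.0, -251.0, 70.0], 0.92)]
scene pin_stand [([471.0, -252.0, 38.0], 0.94)]
```

View pics/z4.png

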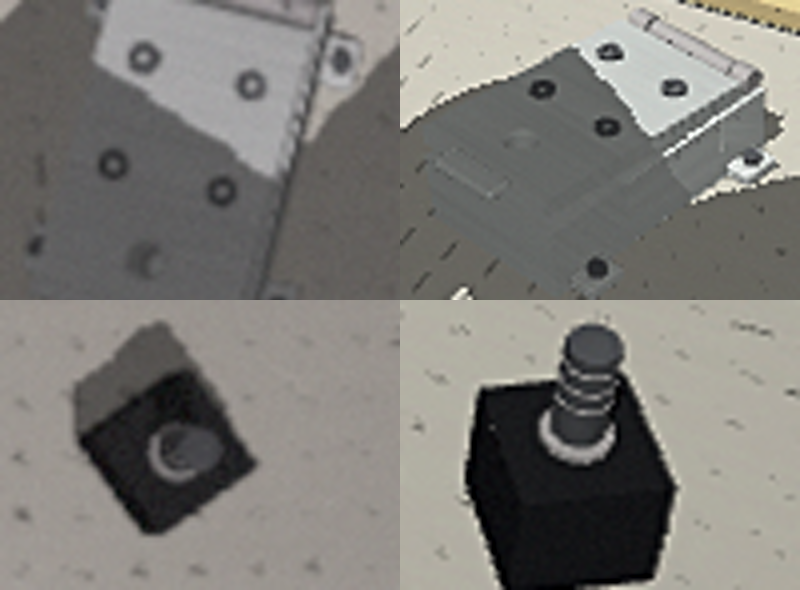

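The leaf now lies on the jig. Its hole is at crop (145,261) in the top view and (520,140) in the scene view. The pin head top is at (203,447) and (594,346), and the collar at (180,452) and (577,432). I'll triangulate these.

```bash
python3 - <<'E'
from h import *
t=viewer.capture('top');s=viewer.capture('scene')
T=lambda a,b,x,y,k:(x+(a+.5)/k-.5,y+(b+.5)/k-.5)
def tri(a,b):
    from scipy.optimize import least_squares
    return least_squares(lambda p:np.r_[proj(t,p)[0]-a,proj(s,p)[0]-b],[500,0,50]).x
def rep(n,a,b,z): print(n,'z',z,'top',ray(t,*a,z).round(1),'scene',ray(s,*b,z).round(1),'tri',tri(a,b).round(1))
rep('leafhole',T(145,261,185,165,5),T(120,140,190,170,4),57)
B=[((144,58),(210,53)),((250,85),(274,88)),((114,165),(142,90)),((221,191),(207,127))]
for a,b in B: rep('bush',T(*a,185,165,5),T(*b,190,170,4),58)
rep('headtop',T(203,147,350,200,5),T(194,46,360,255,5),90)
rep('collar',T(180,152,350,200,5),T(177,132,360,255,5),50)
E
```

```text
leafhole z 57 top [515.9 105.3  57. ] scene [515.8 104.7  57. ] tri [516.  105.1  56.7]
bush z 58 top [600.  104.5  58. ] scene [593.7 100.3  58. ] tri [601.  105.3  51.5]
bush z 58 top [587.8  60.8  58. ] scene [582.  57.  58.] tri [588.6  61.2  52.1]
bush z 58 top [555.8 117.5  58. ] scene [552.8 115.2  58. ] tri [556.2 117.8  54.7]
bush z 58 top [544.   73.4  58. ] scene [541.2  71.3  58. ] tri [544.4  73.6  55. ]
headtop z 90 top [ 481.9 -250.4   90. ] scene [ 478.1 -249.5   90. ] tri [ 481.4 -249.8   87.1]
collar z 50 top [ 480.7 -249.6   50. ] scene [ 478.6 -249.6   50. ] tri [ 480.5 -249.6   48. ]
```

```bash
python3 go.py 480 -249.7 205 480 -249.7 120 480 -249.7 53
```

```text
t 7.58 at [ 475.1 -159.3  205.8] tx [-0.944  0.329 -0.   ] tz [ 0. -0. -1.] F [-0.1  0.1 -0. ] grip 0.9992616333261958 0.0 q6 [-0.56  0.28  1.61  0.    1.25 -1.79]
[ 480.  -249.7  205. ] shift [-0.0344 -0.0837  0.0008] n 2 row [-0.0172 -0.0419  0.0004]
[ 480.  -249.7  120. ] shift [0.    0.    0.085] n 2 row [0.     0.     0.0425]
[ 480.  -249.7   53. ] shift [0.    0.    0.067] n 2 row [0.     0.     0.0335]
```

```bash
python3 -m pendant '-0.0172 -0.0419 0 0; -0.0172 -0.0419 0 0; 0 0 0 0; 0 0 0.0425 0; 0 0 0.0425 0; 0 0 0 0' 1 && python3 go.py 480 -249.7 53
```

```text
time_s: 8.32
eef_pos: [478.8, -248.2, 118.8]
ee_rot: [-0.002, 0.167, 0.986, 0.002]
force: [-0.0, -0.3, -0.2]
grip_width: 1.003
grip_force: 0.0
t 8.32 at [ 478.8 -248.2  118.8] tx [-0.944  0.329  0.005] tz [-0.004  0.004 -1.   ] F [-0.  -0.3 -0.2] grip 1.0034585345953104 0.0 q6 [-0.7   0.46  1.6   0.    1.09 -1.93]
[ 480.  -249.7   53. ] shift [-0.002  -0.0011  0.0657] n 2 row [-0.001  -0.0006  0.0329]
```

```bash
python3 -m pendant '-0.001 -0.001 0.033 0; 0 0 0.033 0; 0 0 0 0; 0 0 0 0' && python3 -m pendant '0 0 0 0; 0 0 0 0; 0 0 0 0; 0 0 0 0; 0 0 0 0; 0 0 0 0; 0 0 0 0' 0 90; python3 go.py
```

```text
time_s: 8.82
eef_pos: [481.5, -251.7, 57.1]
ee_rot: [0.001, 0.167, 0.986, -0.001]
force: [0.6, 0.1, 0.5]
grip_width: 0.998
grip_force: 0.0
time_s: 9.7
eef_pos: [480.7, -250.7, 55.2]
ee_rot: [0.0, 0.167, 0.986, 0.0]
force: [0.1, 3.6, 6.1]
grip_width: 0.185
grip_force: 87.6
t 9.7 at [ 480.7 -250.7   55.2] tx [-0.944  0.33  -0.   ] tz [ 0.     0.001 -1.   ] F [0.1 3.6 6.1] grip 0.18465230255164367 87.61343479156494 q6 [-0.7   0.55  1.64  0.    0.95 -1.93]
```

```bash
python3 -m pendant '0 0 -0.02 0; 0 0 -0.04 0; 0 0 -0.035 0; 0 0 0 0' && python3 go.py 516 104 150
```

```text
time_s: 10.2
eef_pos: [481.3, -251.9, 152.0]
ee_rot: [0.002, 0.167, 0.986, -0.001]
force: [0.4, -0.1, -1.3]
grip_width: 0.184
grip_force: 88.0
t 10.2 at [ 481.3 -251.9  152. ] tx [-0.944  0.329 -0.004] tz [ 0.003 -0.003 -1.   ] F [ 0.4 -0.1 -1.3] grip 0.18420296847476905 87.98048973083496 q6 [-0.7   0.42  1.56 -0.    1.16 -1.93]
[516. 104. 150.] shift [0.0845 0.3474 0.001 ] n 7 row [0.0121 0.0496 0.0001]
```

```bash
python3 -m pendant '0.012 0.0496 0 0; 0.012 0.0496 0 0; 0.012 0.0496 0 0; 0.012 0.0496 0 0; 0.012 0.0496 0 0; 0.012 0.0496 0 0; 0.012 0.0496 0 0; 0 0 0 0; 0 0 0.02 0; 0 0 0 0' && python3 - <<'E'
from h import *
import subprocess
print(subprocess.run(['python3','go.py','516','104','130'],capture_output=True,text=True).stdout)
s=snap('scene','scene5.png');w=snap('wrist','wrist5.png')
print('hole px scene',proj(s,[516,105,57]),'exp tip',proj(s,[516,105,79]))
o=np.zeros((600,800,3),np.uint8)
o[:600,:400]=cv2.resize(s['color'][110:230,180:260,::-1],(400,600),interpolation=cv2.INTER_CUBIC)
o[:300,400:]=cv2.resize(w['color'][:,:,::-1],(400,300))
cv2.imwrite('pics/z5.png',o)
print(np.round(w['pose'],3).tolist(),w['cx'],w['cy'],w['vertical_fov'])
E
```

```text
time_s: 11.45
eef_pos: [514.4, 103.7, 127.9]
ee_rot: [-0.002, 0.167, 0.986, -0.0]
force: [0.4, 0.0, -0.5]
grip_width: 0.188
grip_force: 88.2
t 11.45 at [514.4 103.7 127.9] tx [-0.944  0.33   0.004] tz [-0.004 -0.    -1.   ] F [ 0.4  0.  -0.5] grip 0.18841085540225105 88.2338011264801 q6 [-0.02  0.42  1.63 -0.    1.09 -1.26]
[516. 104. 130.] shift [-0.0014  0.0008 -0.0021] n 1 row [-0.0014  0.0008 -0.0021]

this script no longer has the robotException ignored in: <_io.TextIOWrapper mode='rw' encoding='UTF-8'>
Traceback (most recent call last):
BrokenPipeError: [Errno 32] Broken pipe
```

```bash
python3 - <<'E'
from h import *
s=snap('scene','scene5.png');w=snap('wrist','wrist5.png')
e=ctrl.sense(); print(e['eef_pos'].round(1))
print('hole px scene',proj(s,[516,105,57]),'exp tip',proj(s,[514,104.5,77]))
o=np.zeros((600,800,3),np.uint8)
o[:600,:400]=cv2.resize(s['color'][110:230,180:260,::-1],(400,600),interpolation=cv2.INTER_CUBIC)
o[:300,400:]=cv2.resize(w['color'][:,:,::-1],(400,300))
cv2.imwrite('pics/z5.png',np.clip(o*1.6,0,255).astype(np.uint8))
print(np.round(w['pose'],3).tolist(),w['cx'],w['cy'],w['vertical_fov'])
E
```

```text
[515.6 103.7 129.7]
hole px scene [[219.52010804 204.53190423]] exp tip [[218.08667536 196.96041438]]
[[0.331, 0.91, 0.249, 452.061], [0.944, -0.319, -0.089, 124.783], [-0.002, 0.264, -0.964, 271.089], [0.0, 0.0, 0.0, 1.0]] 281.11617428505673 210.74706193739559 65.70646984690485
```

View pics/z5.png

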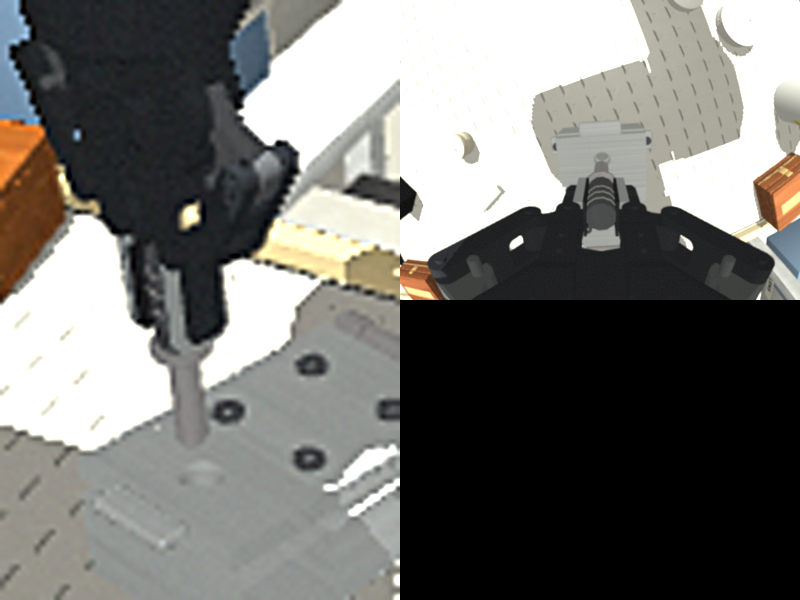

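The scene crop shows the pin tip at (192,437) above the leaf hole at (203,475). The wrist view has both near (601,160), so I'll enlarge that.

```bash
python3 - <<'E'
import cv2
w=cv2.imread('pics/wrist5.png')[170:290,230:330]
cv2.imwrite('pics/z6.png',cv2.convertScaleAbs(cv2.resize(w,None,fx=5,fy=5,interpolation=cv2.INTER_CUBIC),alpha=1.5))
E
```

```text
(no output)
```

View pics/z6.png

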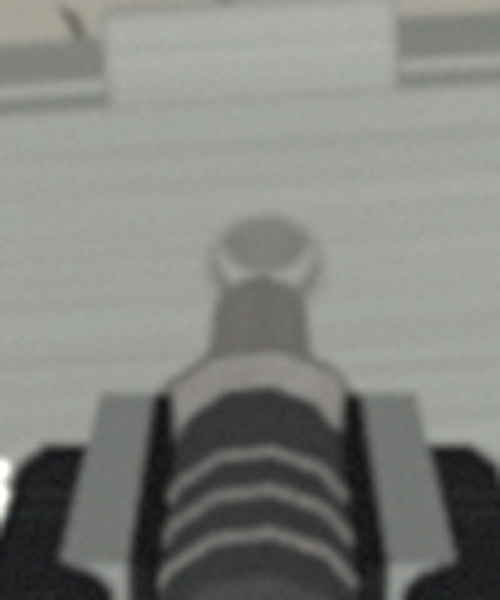

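```bash
python3 - <<'E'
from h import *
w=viewer.capture('wrist'); sc=viewer.capture('scene'); e=ctrl.sense(); print(e['eef_pos'].round(2))
T=np.array(w['pose']); f=210/np.tan(np.radians(w['vertical_fov']/2))
def px(a,b): return 230+(a+.5)/5-.5,170+(b+.5)/5-.5
def fray(a,b,z):
    u,v=px(a,b); d=np.array([u-w['cx'],v-w['cy']]); r=np.hypot(*d); th=r/f
    k=np.r_[d/r*np.sin(th),np.cos(th)]; g=T[:3,:3]@k; return T[:3,3]+g*(z-T[2,3])/g[2]
n=np.array([.944,-.33,0])
h=fray(266,213,57)+7.25*n; print('hole',h.round(1),'left/right rims',fray(208,260,57).round(1),fray(325,260,57).round(1))
for rr in(3.5,4.5): print('tip r',rr,(fray(262,277,78.7)+rr*n).round(1))
q=lambda a,b:(180+(a+.5)/5-.5,110+(b+.5)/5-.5)
print('scene tip',ray(sc,*q(192,437),78.7).round(1),'hole',ray(sc,*q(203,474),57).round(1))
E
```

```text
[515.88 103.88 130.28]
hole [516.3 103.4  57. ] left/right rims [513.2  96.   57. ] [518.5 111.3  57. ]
tip r 3.5 [514.6 103.4  78.7]
tip r 4.5 [515.6 103.   78.7]
scene tip [512.1 103.3  78.7] hole [516.9 104.   57. ]
```

```bash
python3 -m pendant '-0.00125 0.001 0 0; 0 0 0.008 0; 0 0 0.008 0; 0 0 0.004 0; 0 0 0.003 0; 0 0 0.003 0; 0 0 0 0; 0 0 0 0' ; python3 go.py
```

```text
time_s: 12.65
eef_pos: [517.2, 104.9, 103.9]
ee_rot: [0.0, 0.167, 0.986, 0.0]
force: [0.2, 0.9, -1.3]
grip_width: 0.182
grip_force: 88.2
t 12.65 at [517.2 104.9 103.9] tx [-0.944  0.33  -0.   ] tz [ 0. -0. -1.] F [ 0.2  0.9 -1.3] grip 0.18173199157286213 88.23396563529968 q6 [-0.02  0.45  1.65 -0.    1.03 -1.26]
```

```bash
python3 -m pendant '0 0 0.004 0; 0 0 0.004 0; 0 0 0.003 0; 0 0 0 0; 0 0 0 0'; python3 -m pendant '0 0 0.003 0; 0 0 0.002 0; 0 0 0 0; 0 0 0 0'
```

```text
time_s: 13.28
eef_pos: [517.1, 104.9, 92.8]
ee_rot: [-0.0, 0.167, 0.986, -0.0]
force: [-0.6, -0.7, -0.5]
grip_width: 0.188
grip_force: 88.3
time_s: 13.78
eef_pos: [516.8, 104.8, 87.5]
ee_rot: [-0.0, 0.167, 0.986, -0.0]
force: [-1.1, -1.1, -2.5]
grip_width: 0.184
grip_force: 88.0
```

```bash
python3 -m pendant '0 0 0.004 0; 0 0 0.004 0; 0 0 0 0; 0 0 0 0'; python3 -m pendant '0 0 0.004 0; 0 0 0.004 0; 0 0 0 0; 0 0 0 0'
```

```text
time_s: 14.28
eef_pos: [516.8, 104.9, 79.4]
ee_rot: [-0.0, 0.167, 0.986, -0.0]
force: [-1.6, -2.5, -3.2]
grip_width: 0.187
grip_force: 88.0
time_s: 14.78
eef_pos: [516.9, 104.8, 71.5]
ee_rot: [-0.0, 0.167, 0.986, -0.0]
force: [-3.4, -3.2, -3.5]
grip_width: 0.184
grip_force: 88.2
```

```bash
python3 -m pendant '0.0003 -0.0005 0.002 0; 0 0 0.003 0; 0 0 0 0; 0 0 0 0'; python3 -m pendant '0 0 0.002 0; 0 0 0.002 0; 0 0 0 0; 0 0 0 0'
```

```text
time_s: 15.28
eef_pos: [516.8, 104.6, 66.8]
ee_rot: [0.0, 0.167, 0.986, 0.0]
force: [-1.1, 0.8, -0.9]
grip_width: 0.184
grip_force: 88.3
time_s: 15.78
eef_pos: [516.8, 104.6, 62.7]
ee_rot: [0.0, 0.167, 0.986, 0.0]
force: [-0.7, 0.8, 0.8]
grip_width: 0.189
grip_force: 88.4
```

```bash
python3 -m pendant '0 0 0.002 0; 0 0 0.002 0; 0 0 0 0; 0 0 0 0'; python3 -m pendant '0 0 0.002 0; 0 0 0 0; 0 0 0 0; 0 0 0 0'
```

```text
time_s: 16.27
eef_pos: [516.7, 104.6, 59.2]
ee_rot: [0.0, 0.167, 0.986, 0.0]
force: [-4.2, 1.1, 8.4]
grip_width: 0.189
grip_force: 89.6
time_s: 16.77
eef_pos: [516.8, 104.6, 58.9]
ee_rot: [0.0, 0.167, 0.986, 0.0]
force: [-12.1, 1.5, 25.2]
grip_width: 0.188
grip_force: 91.7
```

```bash
python3 -m pendant '0.0004 0 0 0; 0 0 0 0; 0 0 0 0; 0 0 0 0' - 110; python3 - <<'E'
from h import *
s=snap('scene'); cv2.imwrite('pics/z7.png',cv2.convertScaleAbs(cv2.resize(s['color'][130:250,180:300,::-1],None,fx=5,fy=5,interpolation=cv2.INTER_CUBIC),alpha=1.6))
E
```

```text
time_s: 17.27
eef_pos: [516.8, 104.7, 58.9]
ee_rot: [0.001, 0.167, 0.986, 0.0]
force: [-10.1, 0.8, 24.6]
grip_width: 0.179
grip_force: 106.9
```

View pics/z7.png

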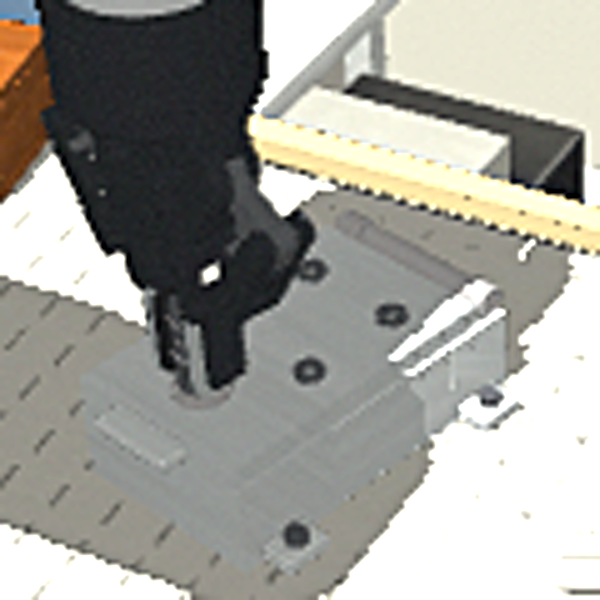

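The collar sits on the leaf at crop (200,400), the leaf is flat on the body, and the arm is holding about 25 N against a hard stop at the expected home height. Handing in.

```bash
python3 -c "
from rig import ctrl
print(ctrl.finish_job())"
```

```text
the job is handed in; nothing more can be done
None
```

I closed the jig and handed the job in at about 17 s: the leaf is pressed shut, the pin's collar is down on the leaf, and the gripper is still on the pin pushing down with about 25 N; no verdict was returned, and I didn't re-check the tin, post and ring at the end.

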